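# Clear the capping press and snap the cap onto the next vial

## Robot

A 6-joint arm with a two-finger parallel gripper is mounted at the origin on a cart in front of the work surface, level with it; the furniture and walls round the work are solid. World frame = base frame: x ahead of the robot, y to its left, z up, the work surface at z = 0. Lengths are in mm, angles in degrees, forces in N, time in s.
With the tool pointing down it reaches from about 350 to 850 mm from the base axis. Payload 8.1 kg.
Tool frame: the origin (TCP) lies between the finger pads; the fingertips stand 22 mm ahead of it and the grasp point (between the pads) lies 3 mm ahead of it; z points along the fingers, y is the direction in which the jaws open and shut (so a half turn about z gives the same grasp; the last joint's range is limited). The gripper opens to 85 mm and grips with 20 to 120 N. Pads are 22 mm wide; open, the fingers measure 114 mm over their backs; the gripper's body (76 mm by 85 mm) begins 54 mm behind the grasp point. The pads swing forward as they close: fully open they stand 13 mm farther back than shut.
Start: joints at [-69.007, 7.471, 85.268, -0, 87.261, -4.893], TCP at [261.971, -539.793, 253.292] pointing down, gripper open.
Joint ranges: [-169.43, 169.43], [-51.17, 129.36], [1.28, 143.12], [-76.62, 256.62], [0, 156.53], [-152.29, 152.29]. Speed limits (degrees/s): [136.94, 136.94, 159.86, 180, 180, 180].

## Interface

Orientations are given as [roll, pitch, yaw] about the fixed x, y, z axes, in that order (R = Rz(yaw) Ry(pitch) Rx(roll)).
In Python, from bench import r gives the robot as it stands.
- The arm moves only by the tool drive_tool, never from a script. Its argument "moves" is a list of rows, each a list of 2 entries, a list of its own where there are three numbers: the shift along the world's x, y, z in mm, then the turn about the world's z in degrees. A call has exactly 8 rows; each row is the pose to reach, as a shift and turn from the pose commanded when the call began; what a row does not reach only later rows make up. A row lasts 1/12 s, in which the tool goes at most 41.7 mm and 7.16 degrees, less where a joint would pass 70% of its speed; a pose out of reach is approached as far as the arm can. A call with a gripper value outside its range is refused whole. "fingers" is the finger opening in mm, from 0 to 85.4, set as the call begins (left out, the last holds). The fingers move at their own pace and stop on an object; "squeeze" is the grip in N (left out, the last holds). Time passes only in rows, so rows that repeat a pose let the fingers close, or fill a call up. It gives the time, the measured TCP pose, the force and the opening at its end, in the units of the state.
- r.sense(): the state, without advancing time (a new reading comes with each control period).
- r.snapshot(name): name is "side" or "top" or "wrist"; returns a dict with "pixels" (384x512x3 uint8, red, green, blue), "camera_matrix" (3x3 intrinsics, pixels), "xyz" and "orientation" of the camera in the world. Camera axes: x right, y down, z forward; pixel columns grow to the right and rows downward; lengths in mm; the calibration is good to about 2 mm. A picture is of the moment at which its call begins. There is no depth.
- r.hand_in(): hands the job in, once; it reports no verdict.
The state is a dict: "time": time; "joint_pos": joint angles; "qd": joint speeds; "joint_efforts": joint torques, N m; "tool_pos": TCP position; "tcp_rot": TCP orientation; "ft_force": force on the tool from outside, world axes, zero at the start; "wrist_torque": the same for the moment, N m; "finger_gap": finger opening in mm.
Only numpy, scipy, OpenCV 4.12 (cv2) and the standard library are available. Lean on these libraries where they do the work, as an engineer would, in place of code of your own. Each camera call takes 0.05 s, during which the arm holds its last target.

## Task

A finished vial with a blue cap has been left standing on the slideway of the capping press, in the way of the slide: stand it upright in the steel tray with the other finished vials. Then push the slide with the next vial all the way home under the plunger and press the plunger head down to its stop, so that the orange cap is pushed fully on, and let it rise again. Only the press may push the cap on, and nothing else on the bench should be knocked over or pushed out of place.

Things in the scene. Friction and masses are not known exactly. Their poses are not given: they have to be found in the camera images.
- press: hand capping press with grey base and blue column and arm, fixed; origin on the bench below the plunger axis, x to the back, y along the slideway (the slide comes in from +y). Base x -50 to 75, y -45 to 160, 14 mm high, its top the slideway with 6 mm high rails. Column at x 42 to 72, 44 mm wide; arm 36 mm wide from it forward to x -22, 108 to 138 mm above the bench; end stop at y -26
- slide (a joint): travel of the aluminium feed slide towards -y of the press: 0 = pulled out (nest centre at press y +125 mm), 0.125 m = home, nest centre under the plunger; stays where it is left, friction about 2 N. Nest block 44 x 46 mm, top 31 mm above the bench, pocket 11 mm deep holding the new vial; a 32 mm wide, 5 mm thick neck joins it to an upright push plate
- slide_push (a point): middle of the outer (+y) face of the slide's push plate, 75.5 mm from the nest centre; the black pad is 40 mm wide (x) and 28 mm high, the plate stands from 15 to 51 mm above the bench; this point is 34 mm above the bench. Push it towards -y of the press
- plunger (a joint): downward travel of the spring plunger: 0 = up, 0.022 m = at its stop; the spring and the cap together need about 12 N, and the spring brings it up again
- plunger_top (a point): middle of the top of the black mushroom knob (44 mm across) on the plunger, 178 mm above the bench when up
- new_vial: glass snap-cap vial 26 mm in diameter, 52 mm high without its cap, standing in the slide's nest; origin: centre of its underside (20 mm above the bench), z up
- snap_cap (a joint): travel of the orange cap (30 mm across) down onto the new vial: 0 = only set on, its top 80 mm above the bench, 0.006 m = all the way down; it takes 6 N and stays where it is left
- blue_vial: finished glass vial with a blue screw cap, 54 mm high, 26 mm in diameter (cap 29 mm), 40 g, standing on the slideway between the slide and the plunger; origin: centre of its underside, z up. Best gripped across the slideway (along x of the press), as the new vial and the press arm stand close on the y sides
- tray: open stainless steel tray 140 (x) x 110 (y) x 16 mm, fixed, walls and floor 4 mm thick; origin: centre of its underside. Its +x half holds two finished vials; the -x half is free
- tall_vial: finished vial 79 mm high, 25 mm in diameter, standing in the +x half of the tray; origin: centre of its underside
- short_vial: finished vial 58 mm high, 25 mm in diameter, with a white cap, standing in the +x half of the tray; origin: centre of its underside
- specimen_cup: bystander: clear cup with red lid, 69 mm in diameter, 72 mm high; origin: centre of its underside
- dish: bystander: glass dish 100 mm in diameter, 22 mm high; origin: centre of its underside
- glass_jar: bystander: open glass jar 72 mm in diameter, 130 mm high; origin: centre of its underside
Things that resemble listed ones, but are neither listed nor needed, are in the scene too. Of the things shaped like the new_vial, the glass one is meant.

How it is judged:
By the outcome, as a careful person would: the job done as asked, in the order asked, and still so for the second after the job is handed in, with the robot touching nothing.
It also fails if it takes over 67 s, if anything falls off the work surface, if the arm or the gripper's body presses on something with over 40 N, if the wrist force passes 120 N, or if a joint passes its speed limit or range.

## Working session

There is one attempt and no reset: what is moved stays moved. The work goes in short steps, Python scripts to look and compute and a tool call to move; the robot and the scene stay as the last step left them, time stands still between calls to the robot, and variables do not carry over. Pictures are saved under pics/ and viewed, and the job is handed in when it is done.

Besides the shell and the picture viewer there is one more tool, called after ">>>" as a command line: name --argument value ..., lists and objects as JSON in quotes. drive_tool: Moves the arm, as the interface text tells. Its arguments: {"type":"object","properties":{"moves":{"type":"array","items":{"type":"array"}},"fingers":{"type":"number"},"squeeze":{"type":"number"}},"required":["moves"]}

```bash
mkdir -p pics; ls; cat > h.py <<'E'
from bench import r
import cv2, numpy as np, json, pickle
from scipy.spatial.transform import Rotation as R
def snap(n,f):
    s=r.snapshot(n); cv2.imwrite(f'pics/{f}.png',s['pixels'][:,:,::-1]); pickle.dump(s,open(f'pics/{f}.pkl','wb')); return s
def load(f): return pickle.load(open(f'pics/{f}.pkl','rb'))
def rot(s):
    o=np.array(s['orientation'],float)
    return o if o.shape==(3,3) else R.from_euler('xyz',o,degrees=True).as_matrix()
def ray(s,u,v):
    d=rot(s)@np.linalg.inv(np.array(s['camera_matrix']))@np.array([u,v,1.]); return np.array(s['xyz'],float),d
def onz(s,u,v,z):
    c,d=ray(s,u,v); return c+d*(z-c[2])/d[2]
def proj(s,p):
    q=np.array(s['camera_matrix'])@rot(s).T@(np.array(p,float)-np.array(s['xyz'])); return q[:2]/q[2]
E
python3 - <<'E'
from h import *
for n in ['side','top','wrist']:
    s=snap(n,n+'0'); print(n,s['xyz'],s['orientation'],s['camera_matrix'])
print(r.sense())
E
```

```text
pics
side [-345.43932302  353.21104063 1007.92846718] [-131.62364578   -0.64223563 -109.90195099] [[389.07075255   0.         258.00302185]
 [  0.         389.07075255 190.70234125]
 [  0.           0.           1.        ]]
top [ 486.16874651    2.48986489 1409.44690163] [-175.9860134     0.95277189  -90.9072696 ] [[447.28858843   0.         255.26778319]
 [  0.         447.28858843 194.63183648]
 [  0.           0.           1.        ]]
wrist [ 328.42886508 -507.96637266  372.45603759] [ 1.63081200e+02  1.02370564e-01 -6.40536590e+01] [[273.00679668   0.         254.12456982]
 [  0.         273.00679668 192.82045926]
 [  0.           0.           1.        ]]
{'time': 0.15, 'joint_pos': array([-6.90061687e+01,  7.50726223e+00,  8.53150866e+01, -9.21074486e-04,
        8.72616137e+01, -4.89456148e+00]), 'qd': array([-0.0783091 , -0.22254077, -0.14293074, -0.06695429, -0.08414595,
        0.05171305]), 'joint_efforts': array([ 1.50999342e-03, -5.70062006e+01, -5.01159918e+01, -1.77266747e-04,
        9.59499419e-03,  2.33483991e-05]), 'tool_pos': array([ 261.8311521 , -539.41839393,  252.46221525]), 'tcp_rot': array([-1.79916265e+02, -6.24727053e-03,  2.58884329e+01]), 'ft_force': array([-0.80927439,  0.77534356,  1.3335102 ]), 'wrist_torque': array([-0.00884816, -0.01273935, -0.0612386 ]), 'finger_gap': 85.24906706895166}
```

View pics/top0.png

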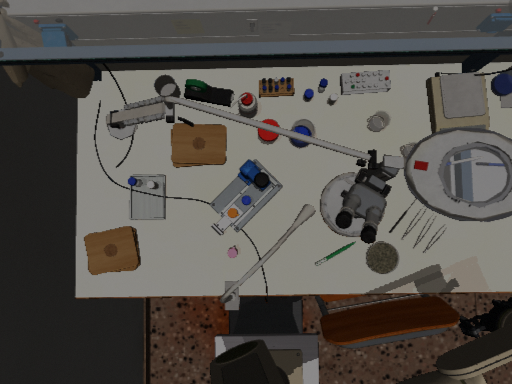

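View pics/side0.png

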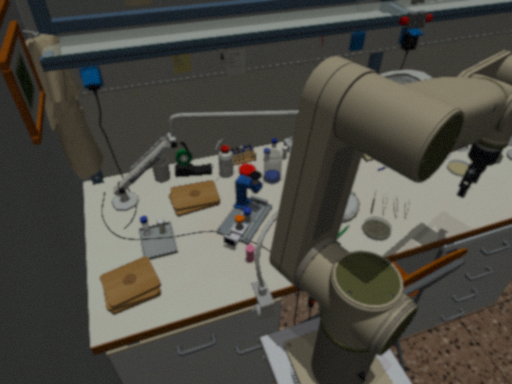

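View pics/wrist0.png

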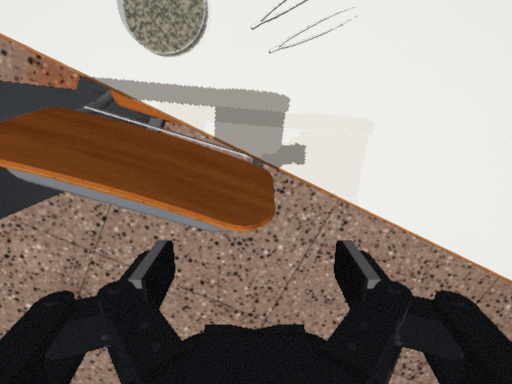

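```bash
python3 - <<'E'
from h import *
a=load('top0')['pixels'][:,:,::-1]; b=load('side0')['pixels'][:,:,::-1]
cv2.imwrite('pics/c1.png',cv2.resize(a[140:300,80:290],None,fx=3.7,fy=3.7,interpolation=cv2.INTER_CUBIC))
cv2.imwrite('pics/c2.png',cv2.resize(b[110:310,90:310],None,fx=2.9*1.2,fy=2.9,interpolation=cv2.INTER_CUBIC))
s=load('top0')
for uv in [(0,0),(511,0),(246,200),(148,197)]: print(uv,onz(s,*uv,0))
E
```

```text
(0, 0) [1241.77319708  854.29506166    0.        ]
(511, 0) [1200.96580129 -810.8660613     0.        ]
(246, 200) [568.95200732  53.89436229   0.        ]
(148, 197) [583.70178804 364.5998277    0.        ]
```

View pics/c1.png

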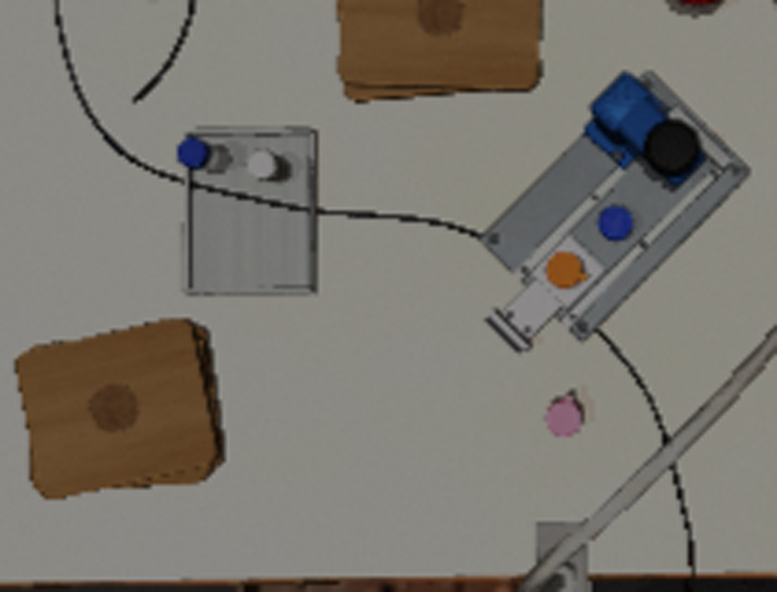

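View pics/c2.png

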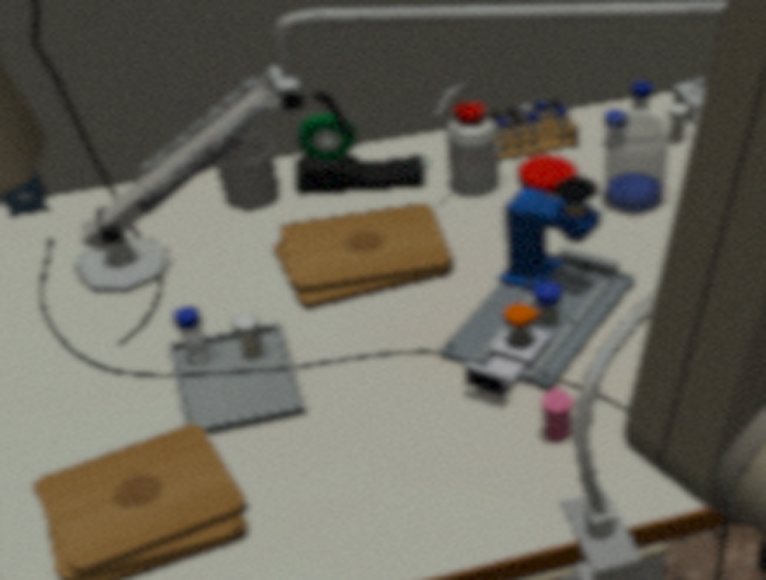

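```bash
python3 - <<'E'
from h import *
def comps(n,lo,hi,box,amin=15):
    s=load(n); h=cv2.cvtColor(s['pixels'],cv2.COLOR_RGB2HSV)
    m=cv2.inRange(h,np.array(lo),np.array(hi)); 
    k,l,st,c=cv2.connectedComponentsWithStats(m)
    return [(c[i].round(1).tolist(),st[i].tolist()) for i in range(1,k) if st[i][4]>=amin and box[0]<c[i][0]<box[2] and box[1]<c[i][1]<box[3]]
T=(80,140,290,300); S=(90,110,290,310)
for nm,lo,hi in [('orange',(5,150,80),(20,255,255)),('blue',(105,150,60),(130,255,255)),('black',(0,0,0),(180,255,40))]:
    for n,b in [('top0',T),('side0',S)]:
        for c in comps(n,lo,hi,b): print(nm,n,c)
t=load('top0');s=load('side0')
# lamp: top pixels along neck -> side projection for heights
for uv in [(230,290),(240,278),(258,261),(275,243),(290,227),(305,213),(310,208)]:
    for z in (50,150,250,350,450): 
        p=onz(t,*uv,z); print(uv,z,p[:2].round(0),proj(s,p).round(0),end=' | ')
    print()
E
```

```text
orange top0 ([183.6, 142.1], [174, 141, 20, 3, 30])
orange top0 ([222.0, 143.8], [219, 141, 6, 7, 15])
orange top0 ([205.4, 158.7], [175, 152, 50, 12, 325])
orange top0 ([232.2, 212.6], [228, 208, 10, 10, 74])
orange top0 ([110.3, 236.0], [85, 227, 49, 20, 491])
orange top0 ([97.9, 252.5], [93, 251, 10, 4, 16])
orange top0 ([122.1, 264.1], [96, 255, 42, 19, 359])
orange side0 ([196.8, 188.0], [179, 182, 34, 14, 144])
orange side0 ([203.5, 200.8], [185, 195, 33, 13, 164])
orange side0 ([191.0, 209.0], [184, 207, 17, 6, 30])
orange side0 ([239.2, 218.0], [235, 215, 10, 7, 52])
orange side0 ([137.3, 264.8], [126, 258, 23, 17, 121])
orange side0 ([119.7, 271.6], [113, 267, 13, 11, 43])
orange side0 ([109.7, 276.2], [106, 272, 8, 10, 25])
orange side0 ([128.9, 279.6], [123, 275, 13, 9, 48])
orange side0 ([141.5, 289.0], [117, 277, 42, 27, 244])
orange side0 ([146.0, 295.1], [129, 288, 30, 15, 115])
blue top0 ([249.6, 169.1], [240, 160, 20, 20, 212])
blue top0 ([243.7, 178.5], [238, 173, 13, 12, 43])
blue top0 ([131.5, 180.8], [128, 177, 8, 8, 44])
blue top0 ([245.9, 199.9], [242, 196, 9, 
[... 1633 characters left out ...]
 350 [446. -26.] [286. 160.] | (275, 243) 450 [450. -23.] [287. 129.] | 
(290, 227) 50 [482. -80.] [292. 221.] | (290, 227) 150 [482. -74.] [292. 200.] | (290, 227) 250 [483. -68.] [292. 176.] | (290, 227) 350 [483. -62.] [293. 150.] | (290, 227) 450 [483. -56.] [293. 120.] | 
(305, 213) 50 [ 524. -126.] [299. 209.] | (305, 213) 150 [ 521. -117.] [299. 189.] | (305, 213) 250 [ 518. -107.] [299. 167.] | (305, 213) 350 [515. -98.] [300. 141.] | (305, 213) 450 [513. -88.] [300. 113.] | 
(310, 208) 50 [ 538. -142.] [301. 206.] | (310, 208) 150 [ 535. -131.] [301. 186.] | (310, 208) 250 [ 531. -121.] [302. 164.] | (310, 208) 350 [ 527. -110.] [302. 139.] | (310, 208) 450 [523. -99.] [302. 110.] |
```

```bash
python3 - <<'E'
from h import *
t=load('top0');s=load('side0')
g=t['pixels'].astype(int)
o=onz(t,232.2,212.6,80);b=onz(t,245.9,199.9,68);k=onz(t,261.6,179.7,178)
print(o,b,k); d=o-k; print(np.hypot(*d[:2]),np.degrees(np.arctan2(d[1],d[0]))-90)
def tri(a,c):
    c1,d1=ray(t,*a);c2,d2=ray(s,*c);A=np.c_[d1,-d2];x=np.linalg.lstsq(A,c2-c1,rcond=None)[0];p=c1+x[0]*d1;q=c2+x[1]*d2;return ((p+q)/2).round(0),np.linalg.norm(p-q).round(1)
print(tri((232.2,212.6),(239.2,217)),tri((245.9,199.9),(247,210)),tri((261.6,179.7),(255,175.5)))
for uv in [(170,97),(200,106),(240,117),(300,133),(365,155)]:
    for z in (200,300,400,500,600): 
        p=onz(t,*uv,z); print(uv,z,p[:2].round(0),proj(s,p).round(0),end=' | ')
    print()
# tray corners top rim z16
c=np.array([(190,128),(317,128),(317,294),(186,294)])/3.7+np.array([80,140])
P=np.array([onz(t,*q,16) for q in c]);print(P.round(0),P.mean(0))
for q in [(193,152),(265,165)]: print(onz(t,q[0]/3.7+80,q[1]/3.7+140,75))
for q in [(346,217),(368,230),(375,165)]: print(onz(t,*q,300))
cv2.imwrite('pics/c3.png',cv2.resize(t['pixels'][130:260,270:450,::-1],None,fx=4,fy=4,interpolation=cv2.INTER_CUBIC))
E
```

```text
[527.412339    92.57357836  80.        ] [565.26410519  51.71062252  68.        ] [614.00912481   3.42729308 178.        ]
124.28219298223458 44.16887014284046
(array([527.,  93.,  82.]), np.float64(0.3)) (array([566.,  52.,  66.]), np.float64(0.8)) (array([616.,   5., 169.]), np.float64(2.7))
(170, 97) 200 [846. 252.] [169. 145.] | (170, 97) 300 [816. 232.] [172. 124.] | (170, 97) 400 [786. 211.] [176. 100.] | (170, 97) 500 [756. 190.] [181.  73.] | (170, 97) 600 [727. 170.] [186.  42.] | 
(200, 106) 200 [819. 170.] [193. 144.] | (200, 106) 300 [791. 156.] [196. 124.] | (200, 106) 400 [764. 142.] [200. 100.] | (200, 106) 500 [736. 128.] [203.  73.] | (200, 106) 600 [709. 114.] [208.  42.] | 
(240, 117) 200 [786.  60.] [225. 144.] | (240, 117) 300 [761.  55.] [227. 123.] | (240, 117) 400 [736.  50.] [230. 100.] | (240, 117) 500 [711.  46.] [232.  73.] | (240, 117) 600 [687.  41.] [236.  42.] | 
(300, 133) 200 [ 738. -104.] [272. 142.] | (300, 133) 300 [717. -95.] [273. 122.] | (300, 133) 400 [696. -86.] [274.  99.] | (300, 133) 500 [676. -77.] [275.  72.] | (300, 133) 600 [655. -69.] [277.  42.] | 
(365, 155) 200 [ 674. -279.] [323. 143.] | (365, 155) 300 [ 659. -255.] [323. 122.] | (365, 155) 400 [ 643. -232.] [322.  99.] | (365, 155) 500 [ 628. -209.] [322.  73.] | (365, 155) 600 [ 612. -186.] [321.  42.] | 
[[654. 413.  16.]
 [652. 305.  16.]
 [511. 305.  16.]
 [513. 416.  16.]] [582.74550687 359.75654621  16.        ]
[627.36745935 393.26508995  75.        ]
[615.72015287 334.4334972   75.        ]
[ 505.12993197 -203.50750518  300.        ]
[ 472.2849994  -256.54876517  300.        ]
[ 633.12534743 -279.27146838  300.        ]
```

View pics/c3.png

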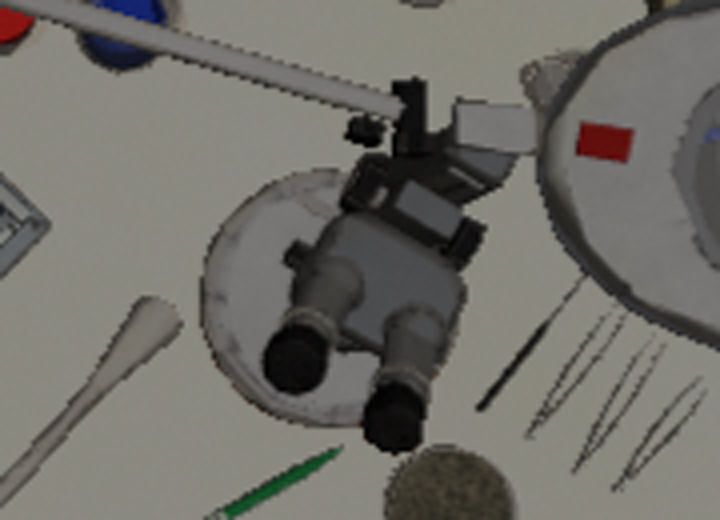

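>>> drive_tool --moves '[[[0, 20, 35], 7], [[5, 40, 70], 14], [[10, 65, 100], 21], [[15, 90, 130], 28], [[20, 115, 160], 35], [[25, 140, 185], 42], [[30, 165, 205], 49], [[35, 190, 220], 54]]' --fingers 85

```text
time: 0.82
tool_pos: [297.0, -348.6, 475.5]
tcp_rot: [179.9, 0.1, 80.3]
ft_force: [0.4, 0.2, 1.0]
finger_gap: 85.0
```

>>> drive_tool --moves '[[[10, 35, 0], 7], [[20, 75, 0], 14], [[35, 110, 0], 21], [[50, 145, 0], 28], [[70, 180, 0], 35], [[90, 210, 0], 42], [[110, 240, 0], 49], [[130, 270, 0], 54]]'

```text
time: 1.48
tool_pos: [427.4, -77.9, 473.3]
tcp_rot: [180.0, 0.0, 134.3]
ft_force: [1.3, -1.4, -0.4]
finger_gap: 85.1
```

>>> drive_tool --moves '[[[22, 28, 0], 0], [[44, 56, 0], 0], [[66, 84, -10], 0], [[88, 112, -40], 0], [[105, 135, -75], 0], [[115, 148, -110], 0], [[118, 150, -145], 0], [[118, 150, -170], 0]]'

```text
time: 2.15
tool_pos: [544.0, 71.8, 297.9]
tcp_rot: [-179.8, -0.2, 134.0]
ft_force: [0.1, 0.4, -1.1]
finger_gap: 85.1
```

```bash
python3 - <<'E'
from h import *
s=snap('wrist','w1'); cv2.imwrite('pics/w1b.png',cv2.resize(s['pixels'][:,:,::-1],None,fx=1.5,fy=1.5,interpolation=cv2.INTER_CUBIC))
print(s['xyz'],s['orientation'],r.sense()['tool_pos'])
E
```

```text
[492.95302383 124.32749227 418.32532546] [163.31293624   0.22731561  44.07053813] [541.90898717  71.06355755 293.05335565]
```

View pics/w1b.png

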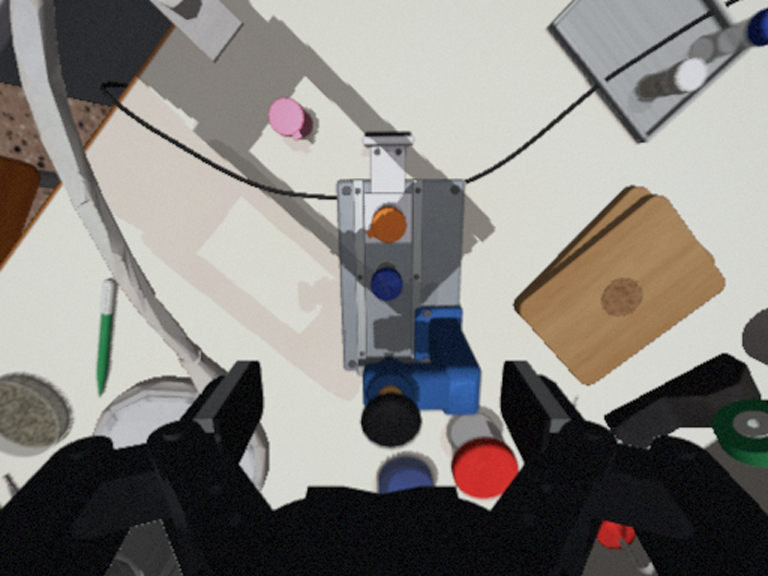

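```bash
cat >> h.py <<'E'
def mask(s,lo,hi,box,amin=30):
    h=cv2.cvtColor(s['pixels'],cv2.COLOR_RGB2HSV); m=cv2.inRange(h,np.array(lo),np.array(hi))
    k,l,st,c=cv2.connectedComponentsWithStats(m); out=[]
    for i in range(1,k):
        if st[i][4]>=amin and box[0]<c[i][0]<box[2] and box[1]<c[i][1]<box[3]: out.append((c[i].round(1),st[i].tolist()))
    return out
E
python3 - <<'E'
from h import *
s=load('w1')
print(mask(s,(5,150,80),(20,255,255),(230,120,290,180)))
print(mask(s,(105,120,30),(130,255,255),(230,160,290,215)))
print(mask(s,(0,0,0),(180,255,40),(220,80,320,305)))
b=onz(s,387/1.5,284/1.5,68);o=onz(s,389/1.5,225/1.5,80);k=onz(s,391/1.5,417/1.5,178)
print(b,o,k)
# base corners z14: (337,181),(465,181),(345,370)
for q in [(337,181),(465,181),(345,370)]: print(onz(s,q[0]/1.5,q[1]/1.5,14))
for q in [(365,137),(411,137)]: print(onz(s,q[0]/1.5,q[1]/1.5,51))
a=s['pixels'][:,:,::-1]; cv2.imwrite('pics/c4.png',cv2.resize(a[80:310,215:325],None,fx=2.6*2,fy=2.6,interpolation=cv2.INTER_CUBIC)[:, :])
cv2.imwrite('pics/c5.png',cv2.resize(a[130:220,210:320],None,fx=6,fy=6,interpolation=cv2.INTER_CUBIC))
E
```

```text
[(array([258.1, 149.5]), [245, 138, 25, 24, 422])]
[(array([257.4, 188.9]), [248, 178, 20, 22, 352])]
[(array([260.2, 279.3]), [241, 262, 39, 35, 1075])]
[565.33097553  54.9994141   68.        ] [528.73224289  94.69124261  80.        ] [609.83477215  11.75464776 178.        ]
[470.71411433  84.29275751  14.        ]
[558.50655262 169.30423702  14.        ]
[611.91778946 -57.88661777  14.        ]
[465.55900641 130.91892403  51.        ]
[493.40889425 157.86573124  51.        ]
```

View pics/c5.png

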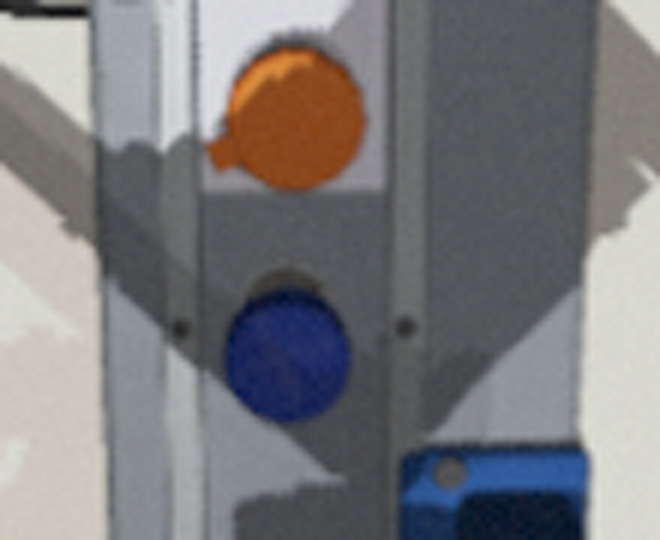

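```bash
python3 - <<'E'
from h import *
s=snap('wrist','w2'); print(s['xyz'],s['orientation'],r.sense()['tool_pos'],r.sense()['tcp_rot'],r.sense()['qd'])
o=mask(s,(5,150,80),(20,255,255),(230,120,290,180));b=mask(s,(105,120,30),(130,255,255),(230,160,290,215));k=mask(s,(0,0,0),(180,255,40),(220,80,320,305))
print(o,b,k)
print(onz(s,*o[0][0],80),onz(s,*b[0][0],68),onz(s,*k[0][0],178))
E
```

```text
[491.74467465 123.67528494 413.78804406] [163.57777334   0.54580513  44.03868134] [542.09318097  70.57811051 296.57538012] [-179.51622372   -0.43218928  133.9362692 ] [-0.74290696 -2.80267315 -6.27505819  0.03848286  3.87493862 -0.00884945]
[(array([260.7, 151.8]), [247, 140, 26, 24, 447])] [(array([259.9, 191.7]), [250, 181, 21, 22, 373])] [(array([259. ,  90.4]), [246, 90, 30, 2, 53]), (array([290.9, 234.6]), [289, 221, 6, 27, 59]), (array([263. , 285.1]), [243, 266, 41, 38, 1178])]
[527.3245219   93.85072237  80.        ] [564.61601987  54.53409019  68.        ] [481.10372146 137.13404238 178.        ]
```

>>> drive_tool --moves '[[[5, -4, -20], 0], [[10, -8, -45], 0], [[15, -12, -75], 0], [[20, -17, -100], 0], [[20, -17, -125], 0], [[20, -17, -143], 0], [[20, -17, -150], 0], [[20, -17, -150], 0]]'

```text
time: 2.92
tool_pos: [564.7, 52.9, 153.2]
tcp_rot: [-179.9, -0.1, 133.9]
ft_force: [-1.0, -0.0, -0.7]
finger_gap: 85.1
```

```bash
python3 - <<'E'
from h import *
snap('wrist','w3a');snap('wrist','w3b');s=snap('wrist','w3'); print(s['xyz'],s['orientation'],r.sense()['tool_pos'],r.sense()['tcp_rot'],r.sense()['qd'].round(1))
cv2.imwrite('pics/w3b.png',cv2.resize(s['pixels'][:,:,::-1],None,fx=1.5,fy=1.5,interpolation=cv2.INTER_CUBIC))
for c in mask(s,(105,120,30),(130,255,255),(0,0,500,384)): print(c,onz(s,*c[0],68))
for c in mask(s,(5,150,80),(20,255,255),(0,0,500,384)): print(c,onz(s,*c[0],80))
E
```

```text
[514.26161195 105.73995129 275.63029487] [ 1.62983098e+02 -1.04604300e-01  4.39338240e+01] [566.50142051  53.14802988 156.063412  ] [1.79848023e+02 1.46274718e-01 1.33882247e+02] [ 0.1 -0.3 -0.1 -0.1 -0.4  0.1]
(array([254.8, 202.4]), [238, 184, 35, 37, 1011]) [564.60427842  54.81697485  68.        ]
(array([299. , 287.4]), [227, 223, 123, 118, 6971]) [648.47931776  24.54170544  68.        ]
(array([255.7, 136.1]), [231, 115, 46, 42, 1355]) [527.86215785  93.73822777  80.        ]
```

View pics/w3b.png

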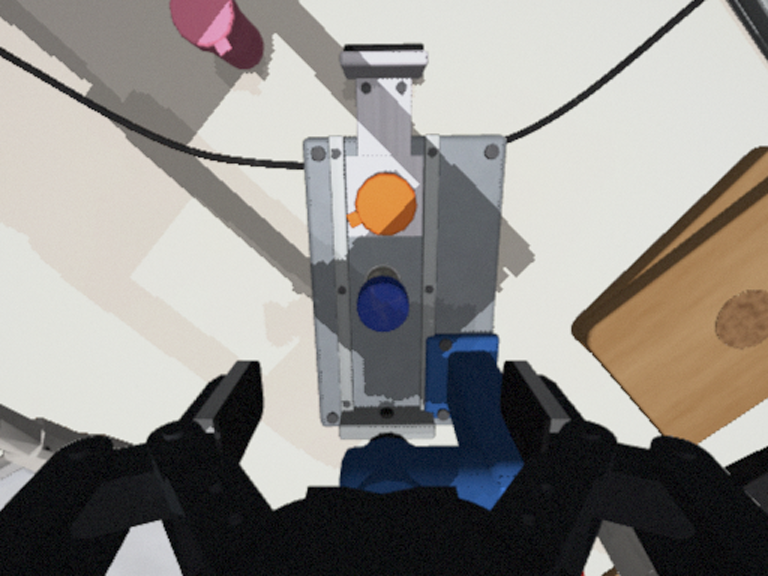

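>>> drive_tool --moves '[[[-1, 1, -20], 0], [[-1, 1, -45], 0], [[-1, 1, -70], 0], [[-1, 1, -88], 0], [[-1, 1, -100], 0], [[-1, 1, -106], 0], [[-1, 1, -107], 0], [[-1, 1, -107], 0]]' --fingers 60

```text
time: 3.73
tool_pos: [564.9, 54.2, 47.5]
tcp_rot: [179.9, 0.1, 133.9]
ft_force: [0.6, 0.6, 0.7]
finger_gap: 59.5
```

```bash
python3 - <<'E'
from h import *
snap('wrist','w4a');s=snap('wrist','w4'); q=r.sense();print(q['tool_pos'],q['tcp_rot'],q['qd'].round(1),q['ft_force'],q['finger_gap'])
cv2.imwrite('pics/w4b.png',cv2.resize(s['pixels'][:,:,::-1],None,fx=1.5,fy=1.5,interpolation=cv2.INTER_CUBIC))
E
```

```text
[565.30028555  54.22326425  48.05541507] [1.79891441e+02 1.06093114e-01 1.33888101e+02] [-0.  -0.1  0.1  0.  -0.2  0.1] [ 0.65251452 -0.37892044  0.50596029] 59.938287131258996
```

View pics/w4b.png

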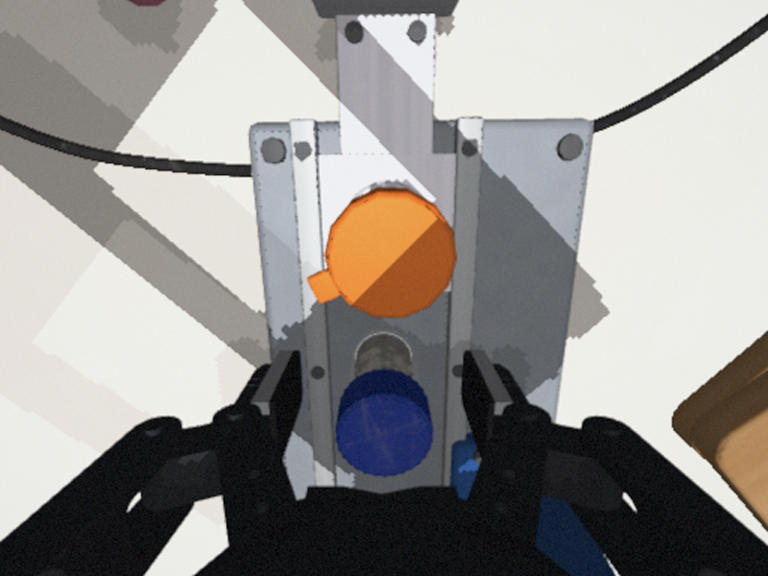

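>>> drive_tool --moves '[[[0, 0, -2], 0], [[0, 0, -2], 0], [[0, 0, -2], 0], [[0, 0, -2], 0], [[0, 0, -2], 0], [[0, 0, -2], 0], [[0, 0, -2], 0], [[0, 0, -2], 0]]' --fingers 15 --squeeze 30

```text
time: 4.5
tool_pos: [564.4, 54.2, 44.9]
tcp_rot: [180.0, 0.0, 133.9]
ft_force: [-1.7, -0.3, 4.9]
finger_gap: 24.9
```

```bash
python3 - <<'E'
from h import *
s=snap('wrist','w5'); q=r.sense();print(q['tool_pos'],q['tcp_rot'],q['qd'].round(1),q['ft_force'],q['finger_gap'])
cv2.imwrite('pics/w5b.png',cv2.resize(s['pixels'][:,:,::-1],None,fx=1.5,fy=1.5,interpolation=cv2.INTER_CUBIC))
E
```

```text
[564.36953251  54.21637387  44.86013437] [1.79967459e+02 3.13486192e-02 1.33887514e+02] [ 0.   0.1 -0.1 -0.   0.  -0.1] [-1.1379164 -0.0360395  5.4799476] 25.49711879271462
```

View pics/w5b.png

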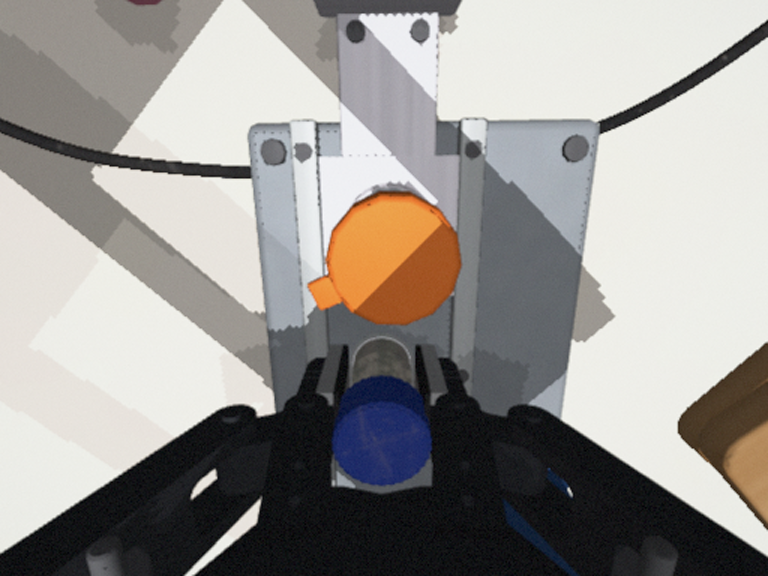

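>>> drive_tool --moves '[[[0, 0, 5], 0], [[0, 0, 15], 0], [[0, 0, 30], 0], [[0, 0, 50], 0], [[0, 0, 70], 0], [[0, 0, 88], 0], [[0, 0, 97], 0], [[0, 0, 100], 0]]'

```text
time: 5.22
tool_pos: [565.3, 54.2, 147.0]
tcp_rot: [179.8, 0.2, 133.9]
ft_force: [0.2, -0.0, -0.5]
finger_gap: 25.5
```

>>> drive_tool --moves '[[[-1, 8, 0], 0], [[-2, 24, 0], 0], [[-3, 48, 0], 0], [[-5, 75, 0], 0], [[-7, 102, 0], 0], [[-8, 128, 0], 0], [[-9, 147, 0], 0], [[-9, 154, 0], 0]]'

```text
time: 5.88
tool_pos: [553.2, 211.2, 142.4]
tcp_rot: [-179.9, -0.1, 134.0]
ft_force: [0.2, 0.6, -0.7]
finger_gap: 25.6
```

>>> drive_tool --moves '[[[-1, 8, 0], 0], [[-2, 24, 0], 0], [[-3, 48, 0], 0], [[-5, 75, 0], 0], [[-7, 102, 0], 0], [[-8, 128, 0], 0], [[-9, 147, 0], 0], [[-9, 154, 0], 0]]'

```text
time: 6.55
tool_pos: [545.1, 364.1, 143.3]
tcp_rot: [-179.9, -0.0, 134.0]
ft_force: [-0.9, 1.1, 0.3]
finger_gap: 25.3
```

```bash
python3 - <<'E'
from h import *
s=snap('wrist','w6');t=snap('top','t6'); q=r.sense();print(q['tool_pos'],q['tcp_rot'],q['qd'].round(1),q['ft_force'],q['finger_gap'])
cv2.imwrite('pics/w6b.png',cv2.resize(s['pixels'][:,:,::-1],None,fx=1.5,fy=1.5,interpolation=cv2.INTER_CUBIC))
cv2.imwrite('pics/t6b.png',cv2.resize(t['pixels'][140:300,80:290,::-1],None,fx=3.5,fy=3.5,interpolation=cv2.INTER_CUBIC))
E
```

```text
[545.54056997 362.4898646  143.39027879] [-1.79926733e+02 -5.48952579e-03  1.33955944e+02] [-2.  -1.1  1.3 -0.7  0.2 -0.9] [-0.91532047  0.2931004  -0.65123037] 25.227617995994812
```

View pics/w6b.png

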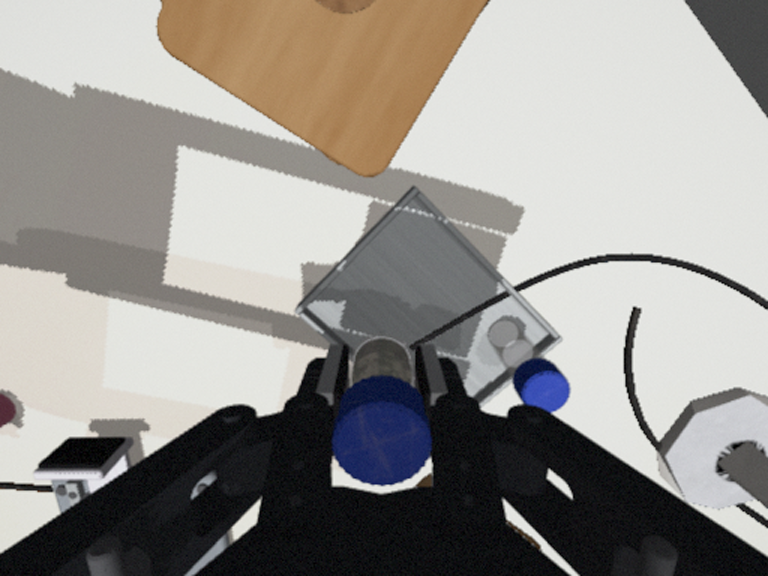

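View pics/t6b.png

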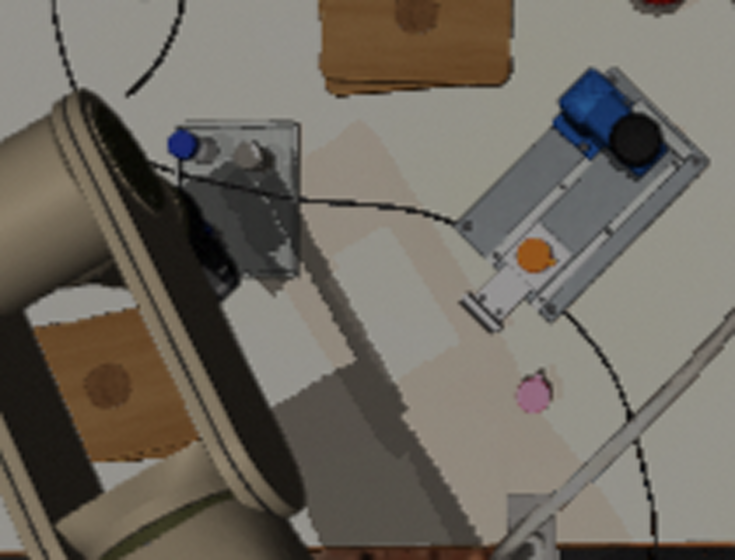

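>>> drive_tool --moves '[[[0, 0, -8], 0], [[0, 0, -22], 0], [[0, 0, -42], 0], [[0, 0, -64], 0], [[0, 0, -82], 0], [[0, 0, -95], 0], [[0, 0, -102], 0], [[0, 0, -103], 0]]'

```text
time: 7.32
tool_pos: [544.8, 360.6, 38.6]
tcp_rot: [-179.8, -0.0, 133.8]
ft_force: [0.3, 0.0, -0.1]
finger_gap: 25.0
```

```bash
python3 - <<'E'
from h import *
s=load('w6')
for q in [(414,190),(300,310)]: print(onz(s,q[0]/1.5,q[1]/1.5,16))
s=snap('wrist','w7'); q=r.sense();print(q['tool_pos'],q['tcp_rot'],q['qd'].round(1),q['ft_force'],q['finger_gap'])
cv2.imwrite('pics/w7b.png',cv2.resize(s['pixels'][:,:,::-1],None,fx=1.5,fy=1.5,interpolation=cv2.INTER_CUBIC))
E
```

```text
[516.99280438 419.81364792  16.        ]
[517.7368128  316.32881624  16.        ]
[545.46947381 361.24096697  40.00117486] [-1.79884381e+02 -2.47502003e-02  1.33847102e+02] [ 0.3 -1.5 -1.7 -0.1  0.6  0. ] [ 0.29798451  0.69732933 -0.58275859] 25.065447999300236
```

View pics/w7b.png

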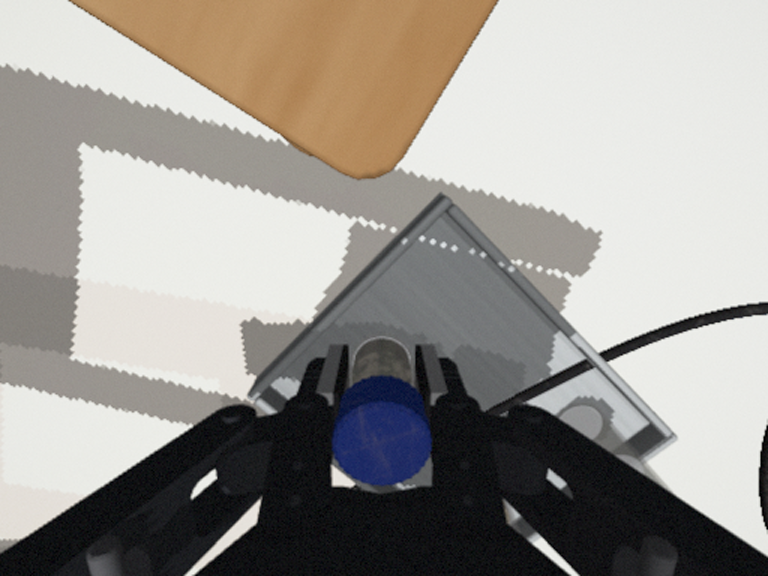

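>>> drive_tool --moves '[[[2, 0, 0], 0], [[5, 0, 0], 0], [[8, 0, 0], 0], [[10, 0, 0], 0], [[10, 0, -1], 0], [[10, 0, -2], 0], [[10, 0, -3], 0], [[10, 0, -4], 0]]'

```text
time: 8.03
tool_pos: [555.8, 362.2, 37.0]
tcp_rot: [-180.0, -0.0, 133.9]
ft_force: [0.0, -0.3, -0.4]
finger_gap: 25.5
```

```bash
python3 - <<'E'
from h import *
s=load('w7')
for q in [(445,197),(252,398),(674,438)]: print(onz(s,q[0]/1.5,q[1]/1.5,16))
s=snap('wrist','w8'); q=r.sense();print(q['tool_pos'],q['tcp_rot'],q['qd'].round(1),q['ft_force'],q['finger_gap'])
E
```

```text
[516.07990865 420.76158347  16.        ]
[517.56428202 313.91697621  16.        ]
[653.17413555 419.22007296  16.        ]
[555.60101867 362.12453479  36.76815568] [-1.79962219e+02 -1.24286512e-02  1.33892240e+02] [-0.1 -0.   0.1  0.1  0.2  0. ] [-0.27659948 -0.07217739 -0.56848414] 25.114362547061408
```

>>> drive_tool --moves '[[[0, 0, -1], 0], [[0, 0, -1], 0], [[0, 0, -1.5], 0], [[0, 0, -2], 0], [[0, 0, -2], 0], [[0, 0, -2.5], 0], [[0, 0, -2.5], 0], [[0, 0, -2.5], 0]]'

```text
time: 8.75
tool_pos: [556.0, 362.3, 35.0]
tcp_rot: [180.0, 0.0, 133.9]
ft_force: [-1.0, -0.2, 0.9]
finger_gap: 25.3
```

```bash
python3 - <<'E'
from h import *
q=r.sense();print(q['tool_pos'],q['tcp_rot'],q['qd'].round(1),q['ft_force'],q['finger_gap'])
E
```

```text
[556.04590961 362.25898478  34.96798134] [1.79989362e+02 3.63128149e-03 1.33888283e+02] [-0.   0.1 -0.   0.1 -0.  -0. ] [-0.95587835 -0.1792892   0.87222681] 25.28822402717605
```

>>> drive_tool --moves '[[[0, 0, -0.5], 0], [[0, 0, -1], 0], [[0, 0, -1], 0], [[0, 0, -1], 0], [[0, 0, -1], 0], [[0, 0, -1], 0], [[0, 0, -1], 0], [[0, 0, -1], 0]]'

```text
time: 9.42
tool_pos: [556.1, 362.3, 34.9]
tcp_rot: [180.0, 0.0, 133.9]
ft_force: [-4.3, -1.9, 8.7]
finger_gap: 25.3
```

```bash
python3 - <<'E'
from h import *
q=r.sense();print(q['tool_pos'],q['qd'].round(1),q['ft_force'],q['finger_gap'])
E
```

```text
[556.08527429 362.25704729  34.898949  ] [-0.   0.   0.   0.  -0.1  0.1] [-4.28507249 -1.93206682  8.67088754] 25.29040356864361
```

>>> drive_tool --moves '[[[0, 0, 0.5], 0], [[0, 0, 0.5], 0], [[0, 0, 0.5], 0], [[0, 0, 0.5], 0], [[0, 0, 0.5], 0], [[0, 0, 0.5], 0], [[0, 0, 0.5], 0], [[0, 0, 0.5], 0]]' --fingers 42

```text
time: 10.08
tool_pos: [555.9, 362.2, 34.2]
tcp_rot: [-180.0, -0.0, 133.9]
ft_force: [0.5, 0.0, -0.4]
finger_gap: 41.5
```

```bash
python3 - <<'E'
from h import *
s=snap('wrist','w9'); q=r.sense();print(q['tool_pos'],q['ft_force'],q['finger_gap'])
cv2.imwrite('pics/w9b.png',cv2.resize(s['pixels'][:,:,::-1],None,fx=1.5,fy=1.5,interpolation=cv2.INTER_CUBIC))
E
```

```text
[555.97717944 362.21374813  34.2670817 ] [ 0.34236483  0.63476728 -0.22702637] 42.32851982008447
```

View pics/w9b.png

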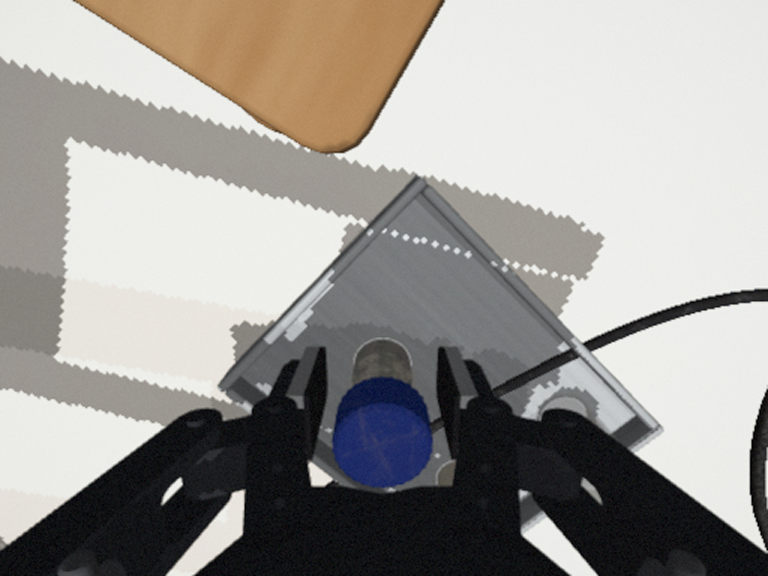

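>>> drive_tool --moves '[[[0, 0, 5], 0], [[0, 0, 15], 0], [[0, 0, 35], 0], [[0, 0, 60], 0], [[0, 0, 90], 0], [[0, 0, 115], 0], [[0, 0, 135], 0], [[0, 0, 140], 0]]'

```text
time: 10.8
tool_pos: [558.2, 363.5, 180.8]
tcp_rot: [179.5, 0.1, 133.9]
ft_force: [0.3, -0.2, 1.3]
finger_gap: 42.0
```

>>> drive_tool --moves '[[[-10, -18, 0], 0], [[-25, -46, 0], 0], [[-42, -76, 0], 0], [[-59, -108, 0], 0], [[-76, -138, 0], 0], [[-92, -167, 0], 0], [[-102, -185, 0], 0], [[-104, -189, 0], 0]]' --fingers 0

```text
time: 11.47
tool_pos: [450.2, 170.7, 173.5]
tcp_rot: [-179.9, -0.0, 133.8]
ft_force: [0.2, 0.4, 0.1]
finger_gap: -0.3
```

```bash
python3 - <<'E'
from h import *
t=snap('top','t10');s=snap('side','s10');snap('wrist','w10a');w=snap('wrist','w10'); q=r.sense();print(q['tool_pos'],q['ft_force'],q['finger_gap'],q['qd'].round(1))
cv2.imwrite('pics/w10b.png',cv2.resize(w['pixels'][:,:,::-1],None,fx=1.5,fy=1.5,interpolation=cv2.INTER_CUBIC))
A=cv2.resize(t['pixels'][150:240,100:290,::-1],None,fx=4,fy=4,interpolation=cv2.INTER_CUBIC)
B=cv2.resize(s['pixels'][120:270,90:310,::-1],None,fx=3.4,fy=3.4,interpolation=cv2.INTER_CUBIC)
cv2.imwrite('pics/t10b.png',A);cv2.imwrite('pics/s10b.png',B)
E
```

```text
[452.46445386 173.79969591 174.44358562] [ 0.02754416 -0.45838611 -0.20146451] 0.40479112805995343 [ 0.7  0.9 -0.7 -0.1  0.  -0. ]
```

View pics/w10b.png

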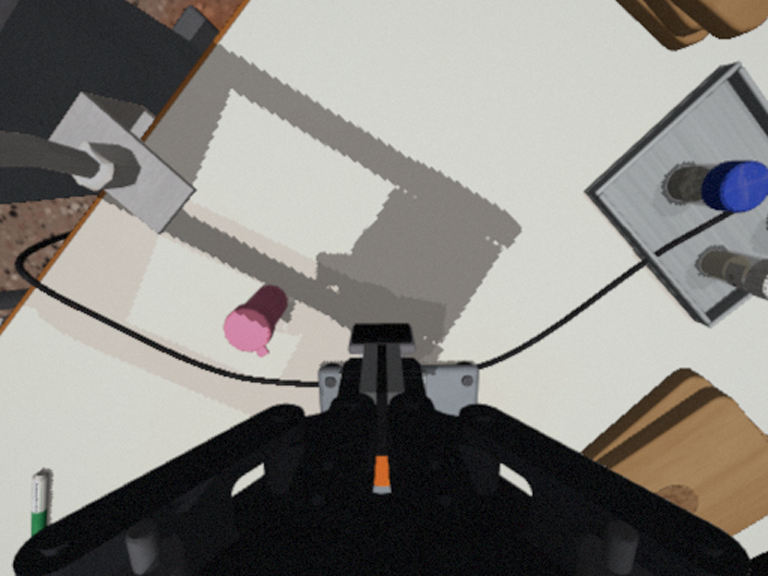

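View pics/s10b.png

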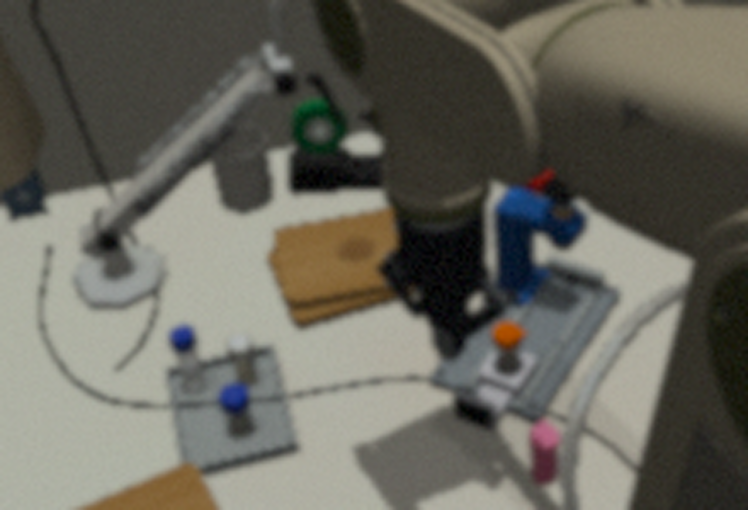

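View pics/t10b.png

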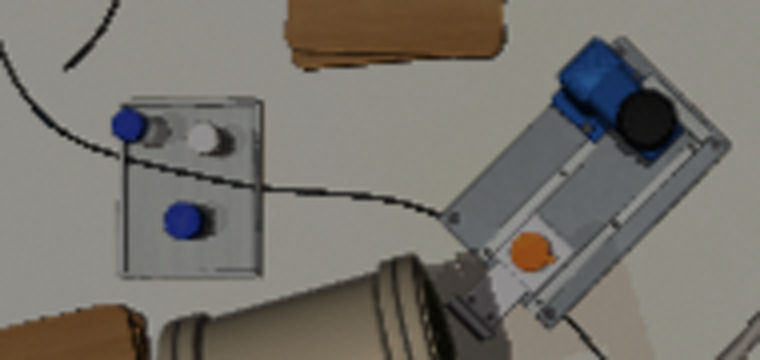

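```bash
python3 - <<'E'
from h import *
w=load('w10'); print(w['xyz'],w['orientation'])
for q in [(355,325),(411,325)]: print(onz(w,q[0]/1.5,q[1]/1.5,48))
a=onz(w,383/1.5,325/1.5,48);P=np.array([616,3.5]);th=np.radians(44.1);X=np.array([np.cos(th),np.sin(th)]);Y=np.array([-X[1],X[0]])
print(a,(a[:2]-P)@X,(a[:2]-P)@Y)
t=np.array([452.46,173.8])-P;print(t@X,t@Y)
E
```

```text
[400.58930307 226.0124013  294.5212703 ] [ 1.63084996e+02 -4.39447523e-02  4.38967881e+01]
[457.26212234 142.97546413  48.        ]
[483.35353317 168.06547923  48.        ]
[470.30709316 155.51976528  48.        ] 1.1665921961506205 210.5589494698884
1.0715745234792453 236.10648726377818
```

>>> drive_tool --moves '[[[0, 0, -12], 0], [[0, 0, -32], 0], [[0, 0, -58], 0], [[0, 0, -84], 0], [[0, 0, -106], 0], [[0, 0, -122], 0], [[0, 0, -130], 0], [[0, 0, -132], 0]]'

```text
time: 12.33
tool_pos: [450.3, 173.4, 39.6]
tcp_rot: [-179.8, -0.1, 133.9]
ft_force: [-0.1, 0.1, -0.2]
finger_gap: 0.2
```

```bash
python3 - <<'E'
from h import *
snap('wrist','w11a');w=snap('wrist','w11'); q=r.sense();print(q['tool_pos'],q['ft_force'],q['finger_gap'],q['qd'].round(1))
cv2.imwrite('pics/w11b.png',cv2.resize(w['pixels'][:,:,::-1],None,fx=1.5,fy=1.5,interpolation=cv2.INTER_CUBIC))
E
```

```text
[451.92935542 173.60013776  41.96658066] [-0.96957422 -0.50748813 -0.35247471] 0.016826671349025536 [-0.1 -1.7 -1.  -0.1  0.6 -0. ]
```

View pics/w11b.png

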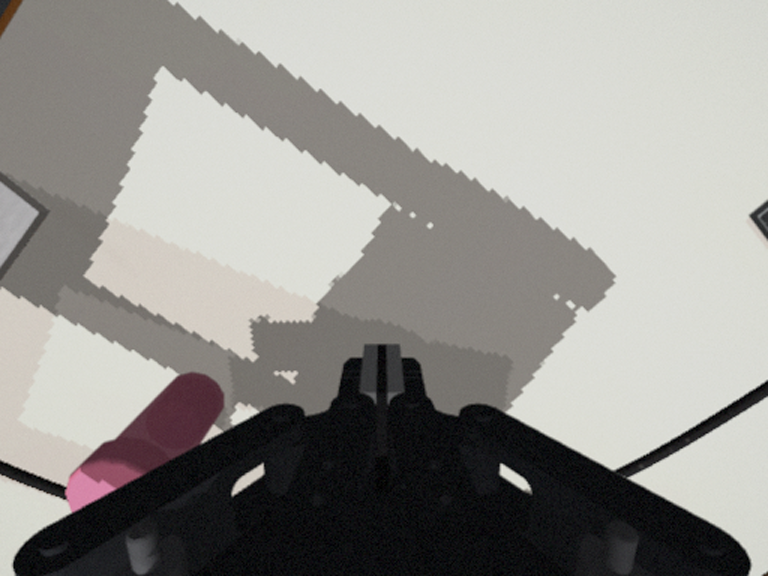

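>>> drive_tool --moves '[[[3, -3, 0], 0], [[6, -6, 0], 0], [[9, -9, 0], 0], [[12, -12, 0], 0], [[14, -14, 0], 0], [[16, -16, 0], 0], [[17, -18, 0], 0], [[19, -20, 0], 0]]'

```text
time: 13.1
tool_pos: [471.0, 153.2, 42.4]
tcp_rot: [180.0, -0.0, 133.9]
ft_force: [-0.6, 1.1, 0.8]
finger_gap: 0.2
```

>>> drive_tool --moves '[[[2, -2, 0], 0], [[5, -5, 0], 0], [[8, -8, 0], 0], [[11, -11.5, 0], 0], [[15, -15.5, 0], 0], [[18, -18.5, 0], 0], [[21, -21.5, 0], 0], [[24, -25, 0], 0]]'

```text
time: 13.77
tool_pos: [495.3, 127.9, 42.3]
tcp_rot: [180.0, -0.0, 133.9]
ft_force: [-0.7, 1.9, 0.7]
finger_gap: -0.1
```

```bash
python3 - <<'E'
from h import *
t=snap('top','t12');w=snap('side','s12'); q=r.sense();print(q['tool_pos'],q['ft_force'],q['finger_gap'],q['qd'].round(1))
A=cv2.resize(t['pixels'][150:240,200:290,::-1],None,fx=6,fy=6,interpolation=cv2.INTER_CUBIC)
B=cv2.resize(w['pixels'][160:260,210:310,::-1],None,fx=5.4,fy=5.4,interpolation=cv2.INTER_CUBIC)
cv2.imwrite('pics/t12b.png',A);cv2.imwrite('pics/s12b.png',B)
E
```

```text
[495.59033914 127.49496051  42.33893238] [-0.36351303  0.9595988  -0.5443982 ] -0.07205118764609598 [ 0.5 -0.3  0.6  0.1  0.2  0.7]
```

View pics/t12b.png

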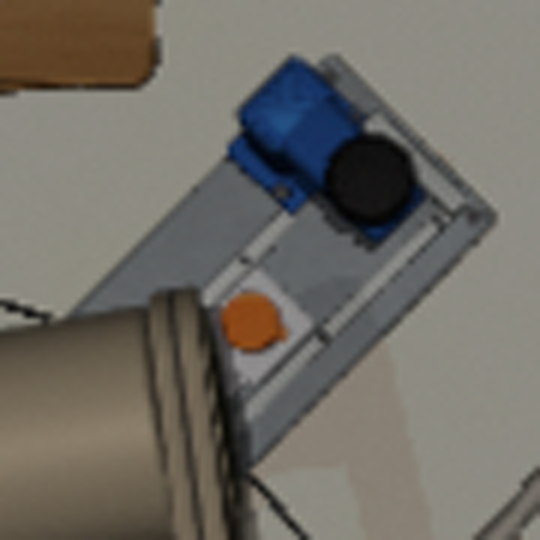

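View pics/s12b.png

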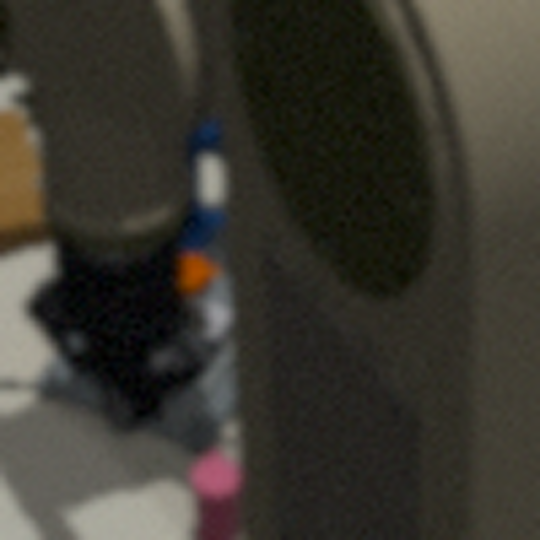

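```bash
cat >> h.py <<'E'
P0=np.array([616,3.5]);_th=np.radians(44.1);PX=np.array([np.cos(_th),np.sin(_th)]);PY=np.array([-PX[1],PX[0]])
def press(p): d=np.array(p[:2])-P0; return (round(float(d@PX),1),round(float(d@PY),1))
E
python3 - <<'E'
from h import *
t=load('t12'); o=mask(t,(5,150,80),(20,255,255),(225,190,260,220)); print(o, onz(t,*o[0][0],80),press(onz(t,*o[0][0],80)),press([495.6,127.5]))
t=load('t10'); o=mask(t,(5,150,80),(20,255,255),(225,190,260,220)); print(press(onz(t,*o[0][0],80)))
E
```

```text
[(array([241.4, 203.2]), [237, 199, 10, 9, 71])] [554.94105507  64.81507797  80.        ] (-1.2, 86.5) (-0.2, 172.8)
(-1.8, 125.4)
```

>>> drive_tool --moves '[[[2, -2, 0], 0], [[5, -5, 0], 0], [[9, -9, 0], 0], [[13, -13.5, 0], 0], [[17, -17.5, 0], 0], [[21, -21.5, 0], 0], [[24.5, -25.5, 0], 0], [[28, -29, 0], 0]]'

```text
time: 14.53
tool_pos: [523.4, 98.7, 42.2]
tcp_rot: [180.0, -0.0, 133.9]
ft_force: [-1.6, 1.3, -0.4]
finger_gap: 0.2
```

>>> drive_tool --moves '[[[3.5, -3.5, 0], 0], [[7, -7.5, 0], 0], [[11, -11, 0], 0], [[15, -15.5, 0], 0], [[18, -18.5, 0], 0], [[21, -21.5, 0], 0], [[23.5, -24.5, 0], 0], [[26, -27, 0], 0]]'

```text
time: 15.2
tool_pos: [549.3, 71.9, 42.3]
tcp_rot: [180.0, 0.0, 133.9]
ft_force: [-0.2, 2.0, -0.0]
finger_gap: -0.0
```

```bash
python3 - <<'E'
from h import *
t=snap('top','t13'); q=r.sense();print(q['tool_pos'],press(q['tool_pos']),q['ft_force'],q['qd'].round(1))
A=cv2.resize(t['pixels'][150:240,200:290,::-1],None,fx=6,fy=6,interpolation=cv2.INTER_CUBIC)
cv2.imwrite('pics/t13b.png',A)
E
```

```text
[549.71954708  71.50327066  42.44953695] (-0.3, 95.0) [-0.31135371  0.24136194 -0.60169732] [ 0.3 -0.4  0.4 -0.3 -0.1  0.7]
```

View pics/t13b.png

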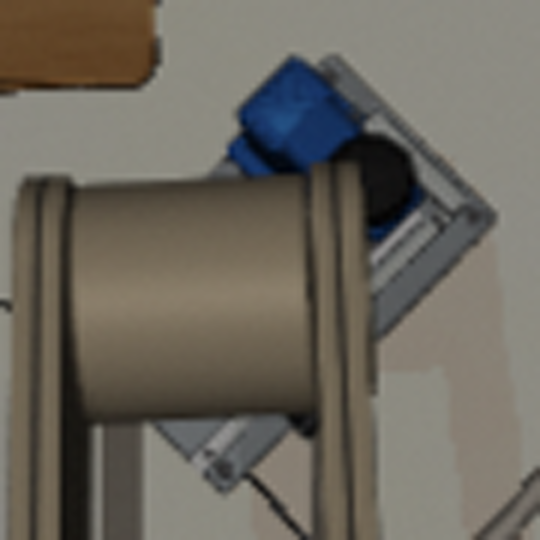

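>>> drive_tool --moves '[[[0.7, -0.7, 0], 0], [[1.5, -1.5, 0], 0], [[2.3, -2.3, 0], 0], [[3, -3.1, 0], 0], [[3.7, -3.8, 0], 0], [[4.3, -4.4, 0], 0], [[4.8, -5, 0], 0], [[5.2, -5.4, 0], 0]]'

```text
time: 15.92
tool_pos: [554.3, 66.8, 42.4]
tcp_rot: [180.0, 0.0, 133.9]
ft_force: [-0.7, 1.8, 1.7]
finger_gap: 0.1
```

>>> drive_tool --moves '[[[0.3, -0.3, 0], 0], [[0.6, -0.6, 0], 0], [[0.9, -0.9, 0], 0], [[1.1, -1.1, 0], 0], [[1.3, -1.3, 0], 0], [[1.4, -1.4, 0], 0], [[1.4, -1.4, 0], 0], [[1.4, -1.4, 0], 0]]'

```text
time: 16.58
tool_pos: [554.8, 66.3, 42.3]
tcp_rot: [-180.0, -0.1, 133.9]
ft_force: [-4.7, 5.0, 4.0]
finger_gap: 0.3
```

>>> drive_tool --moves '[[[0.3, -0.3, 0], 0], [[0.6, -0.6, 0], 0], [[0.9, -0.9, 0], 0], [[1.1, -1.1, 0], 0], [[1.1, -1.1, 0], 0], [[1.1, -1.1, 0], 0], [[1.1, -1.1, 0], 0], [[1.1, -1.1, 0], 0]]'

```text
time: 17.25
tool_pos: [554.9, 66.2, 42.3]
tcp_rot: [-179.9, -0.3, 133.9]
ft_force: [-11.7, 10.6, 11.5]
finger_gap: -0.4
```

```bash
python3 - <<'E'
from h import *
q=r.sense();print(q['tool_pos'],press(q['tool_pos']),q['ft_force'],q['qd'].round(1))
E
```

```text
[554.89566695  66.22678484  42.28625357] (-0.2, 87.6) [-11.66978653  10.58247983  11.47092474] [ 0.1 -0.   0.1 -0.   0.1  0.1]
```

>>> drive_tool --moves '[[[-2, 2, 0], 0], [[-5, 5, 0], 0], [[-10, 10, 0], 0], [[-16, 16, 0], 0], [[-21, 22, 0], 0], [[-25, 26, 0], 0], [[-28, 29, 5], 0], [[-28, 29, 15], 0]]'

```text
time: 17.92
tool_pos: [526.8, 93.9, 56.4]
tcp_rot: [-179.9, -0.1, 133.9]
ft_force: [-0.5, -0.6, -0.4]
finger_gap: 0.3
```

>>> drive_tool --moves '[[[0, 0, 25], 0], [[0, 0, 55], 0], [[0, 0, 90], 0], [[0, 0, 125], 0], [[0, 0, 160], 0], [[0, 0, 190], 0], [[0, 0, 205], 0], [[0, 0, 210], 0]]'

```text
time: 18.58
tool_pos: [530.6, 93.3, 273.0]
tcp_rot: [179.6, 0.3, 133.9]
ft_force: [-0.5, 0.1, 0.8]
finger_gap: 0.2
```

```bash
python3 - <<'E'
from h import *
snap('wrist','w14x');snap('wrist','w14a');w=snap('wrist','w14'); t=snap('top','t14');s=snap('side','s14');q=r.sense();print(q['tool_pos'],press(q['tool_pos']),q['ft_force'],q['qd'].round(1))
cv2.imwrite('pics/w14b.png',cv2.resize(w['pixels'][:,:,::-1],None,fx=1.5,fy=1.5,interpolation=cv2.INTER_CUBIC))
A=cv2.resize(t['pixels'][150:240,200:290,::-1],None,fx=6,fy=6,interpolation=cv2.INTER_CUBIC)
B=cv2.resize(s['pixels'][160:260,210:310,::-1],None,fx=5.4,fy=5.4,interpolation=cv2.INTER_CUBIC)
cv2.imwrite('pics/c14.png',cv2.resize(np.hstack([A,B]),None,fx=.7,fy=.7))
E
```

```text
[527.78749645  93.18335006 265.32650547] (-0.9, 125.8) [ 0.07076177  0.61471099 -0.33754811] [0.  0.5 0.3 0.  0.1 0.1]
```

View pics/w14b.png

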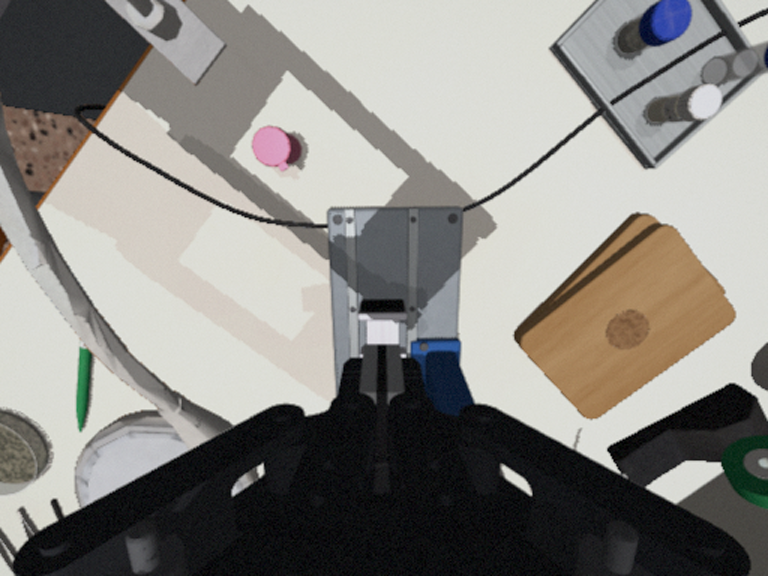

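View pics/c14.png

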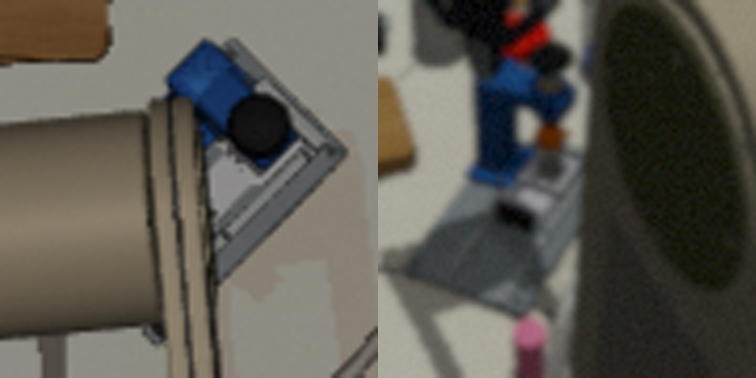

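>>> drive_tool --moves '[[[5, -5, 0], 0], [[15, -15, 0], 0], [[30, -31, 0], 0], [[47, -48, 0], 0], [[64, -65, 0], 0], [[77, -79, 0], 0], [[85, -87, 0], 0], [[87, -89, 0], 0]]'

```text
time: 19.5
tool_pos: [616.6, 2.0, 265.9]
tcp_rot: [-179.9, -0.0, 133.8]
ft_force: [-0.4, 0.0, 0.3]
finger_gap: 0.1
```

```bash
python3 - <<'E'
from h import *
w=load('w14')
print(onz(w,382/1.5,300/1.5,20),press(onz(w,382/1.5,300/1.5,20)))
snap('wrist','w15x');snap('wrist','w15y');w=snap('wrist','w15'); t=snap('top','t15');s=snap('side','s15');q=r.sense();print(q['tool_pos'],press(q['tool_pos']),q['tcp_rot'],q['ft_force'],q['qd'].round(1))
cv2.imwrite('pics/w15b.png',cv2.resize(w['pixels'][:,:,::-1],None,fx=1.5,fy=1.5,interpolation=cv2.INTER_CUBIC))
A=cv2.resize(t['pixels'][110:240,190:320,::-1],None,fx=4,fy=4,interpolation=cv2.INTER_CUBIC)
B=cv2.resize(s['pixels'][100:230,210:340,::-1],None,fx=4,fy=4,interpolation=cv2.INTER_CUBIC)
cv2.imwrite('pics/c15.png',cv2.resize(np.hstack([A,B]),None,fx=.75,fy=.75))
E
```

```text
[564.41928938  57.92176265  20.        ] (0.8, 75.0)
[615.22843841   5.05288346 267.23330748] (0.5, 1.7) [-1.79997048e+02 -2.58413577e-02  1.33929640e+02] [ 0.06073787  0.58947694 -0.2678121 ] [ 0.2 -0.6  0.1 -0.1  0.  -0.2]
```

View pics/w15b.png

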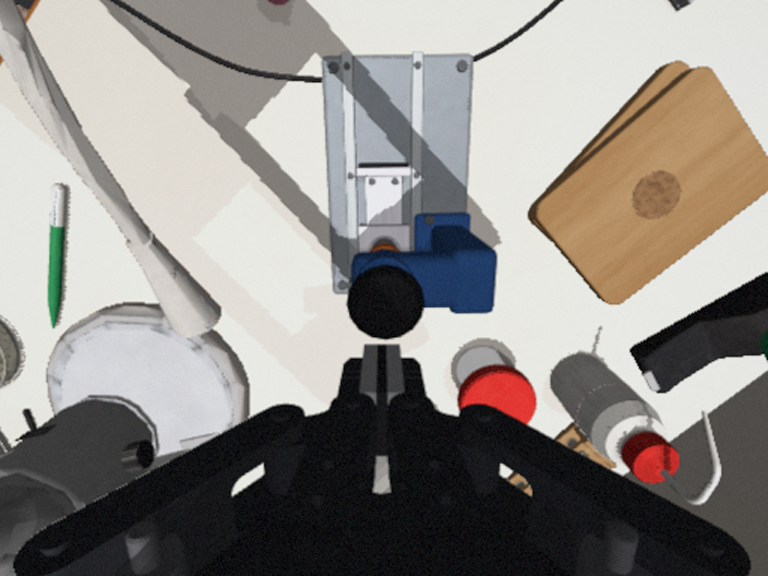

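View pics/c15.png

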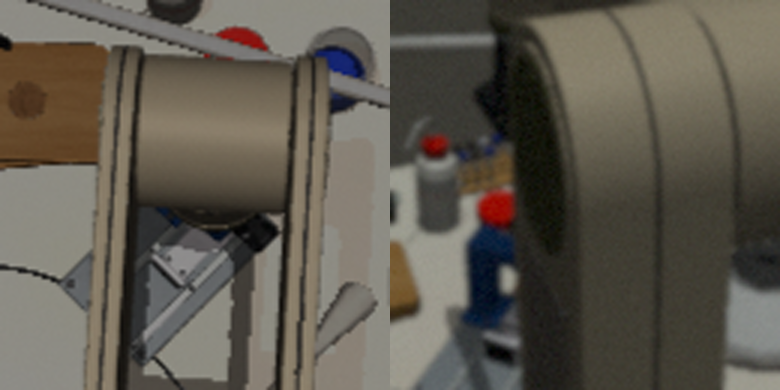

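```bash
python3 - <<'E'
from h import *
w=load('w15');t=load('t15')
m=mask(w,(0,0,0),(180,255,40),(230,180,285,225)); print(m)
k=onz(w,386/1.5,302/1.5,178); print(k,press(k))
# knob from t14 top image
for n in ['t10','t12','t13']:
    T=load(n); mm=mask(T,(0,0,0),(180,255,45),(252,170,270,190)); print(n,[(c,st,onz(T,*c,178)) for c,st in mm])
for z in (400,450,500,550): print(z,onz(t,263,128.5,z), onz(t,300,129,z))
for z in (320,345,370): print(z,onz(t,263,123,z))
E
```

```text
[(array([256.6, 200.8]), [232, 177, 51, 49, 1914])]
[614.77174242   7.40160224 178.        ] (1.8, 3.7)
t10 [(array([259. , 179.8]), [240, 172, 30, 19, 233], array([613.85748625,  10.62265175, 178.        ]))]
t12 [(array([258.9, 179.8]), [240, 172, 31, 19, 240], array([613.86234291,  10.89924435, 178.        ]))]
t13 [(array([262.7, 179. ]), [255, 172, 15, 16, 137], array([6.15901153e+02, 3.52382495e-01, 1.78000000e+02]))]
400 [708.4823345   -1.91941069 400.        ] [705.68029089 -86.31904327 400.        ]
450 [697.47068111  -1.70101012 450.        ] [694.80742853 -81.92015374 450.        ]
500 [686.45902771  -1.48260955 500.        ] [683.93456617 -77.52126421 500.        ]
550 [675.44737432  -1.26420898 550.        ] [673.06170381 -73.12237468 550.        ]
320 [739.85470998  -2.50330308 320.        ]
345 [734.0332706   -2.38872274 345.        ]
370 [728.21183123  -2.2741424  370.        ]
```

>>> drive_tool --moves '[[[0, 0, -8], 0], [[0, 0, -20], 0], [[0, 0, -34], 0], [[0, 0, -46], 0], [[0, 0, -54], 0], [[0, 0, -58], 0], [[0, 0, -60], 0], [[0, 0, -60], 0]]'

```text
time: 20.42
tool_pos: [615.5, 4.3, 206.7]
tcp_rot: [-180.0, -0.0, 133.9]
ft_force: [-0.1, -0.1, -0.2]
finger_gap: -0.1
```

>>> drive_tool --moves '[[[0, 0, -2], 0], [[0, 0, -4], 0], [[0, 0, -6], 0], [[0, 0, -8], 0], [[0, 0, -10], 0], [[0, 0, -12], 0], [[0, 0, -14], 0], [[0, 0, -16], 0]]'

```text
time: 21.08
tool_pos: [615.9, 4.3, 191.5]
tcp_rot: [180.0, 0.0, 133.9]
ft_force: [-0.3, -0.8, 3.4]
finger_gap: -0.2
```

```bash
python3 - <<'E'
from h import *
w=snap('wrist','w16'); s=snap('side','s16');q=r.sense();print(q['tool_pos'],press(q['tool_pos']),q['tcp_rot'],q['ft_force'],q['wrist_torque'],q['qd'].round(1))
cv2.imwrite('pics/w16b.png',cv2.resize(w['pixels'][:,:,::-1],None,fx=1.5,fy=1.5,interpolation=cv2.INTER_CUBIC))
E
```

```text
[615.83643172   4.26560823 191.16235624] (0.4, 0.7) [1.79984932e+02 1.78846733e-02 1.33883276e+02] [ 1.37753019 -0.25743186  2.70359406] [ 0.0107092  -0.18631098  0.00581305] [ 0.  -0.1 -0.2 -0.1  0.3  0. ]
```

View pics/w16b.png

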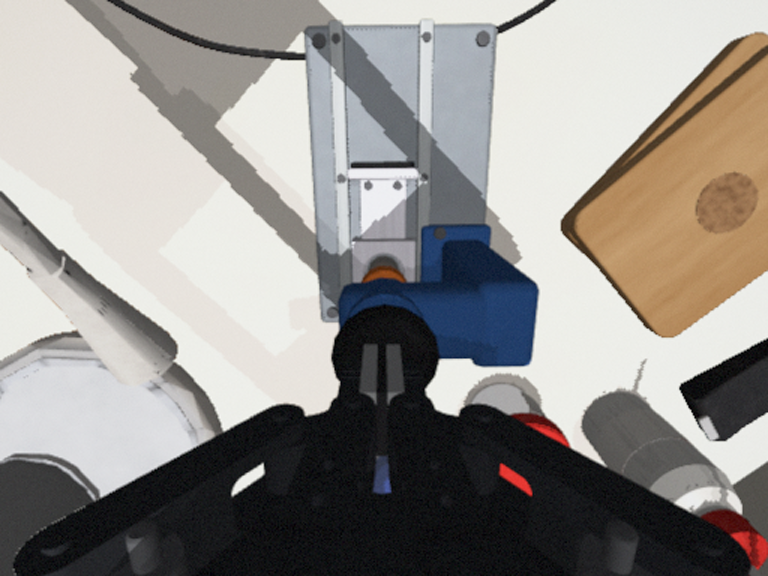

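>>> drive_tool --moves '[[[0, 0, -1.5], 0], [[0, 0, -3], 0], [[0, 0, -4.5], 0], [[0, 0, -6], 0], [[0, 0, -7.5], 0], [[0, 0, -9], 0], [[0, 0, -10.5], 0], [[0, 0, -12], 0]]'

```text
time: 21.85
tool_pos: [616.0, 4.3, 180.4]
tcp_rot: [180.0, 0.0, 133.9]
ft_force: [-2.6, -0.2, 10.6]
finger_gap: -0.0
```

>>> drive_tool --moves '[[[0, 0, -0.5], 0], [[0, 0, -1], 0], [[0, 0, -1.5], 0], [[0, 0, -2], 0], [[0, 0, -2.5], 0], [[0, 0, -2.5], 0], [[0, 0, -2.5], 0], [[0, 0, -2.5], 0]]'

```text
time: 22.52
tool_pos: [616.0, 4.3, 178.0]
tcp_rot: [180.0, 0.0, 133.9]
ft_force: [-2.3, 0.6, 11.7]
finger_gap: 0.2
```

>>> drive_tool --moves '[[[0, 0, -0.5], 0], [[0, 0, -1], 0], [[0, 0, -1.5], 0], [[0, 0, -2], 0], [[0, 0, -2], 0], [[0, 0, -2], 0], [[0, 0, -2], 0], [[0, 0, -2], 0]]'

```text
time: 23.18
tool_pos: [616.1, 4.3, 177.5]
tcp_rot: [179.9, 0.1, 133.9]
ft_force: [-7.1, 0.4, 19.8]
finger_gap: 0.1
```

>>> drive_tool --moves '[[[0, 0, -0.5], 0], [[0, 0, -1], 0], [[0, 0, -1.5], 0], [[0, 0, -1.5], 0], [[0, 0, -1.5], 0], [[0, 0, -1.5], 0], [[0, 0, -1.5], 0], [[0, 0, -1.5], 0]]'

```text
time: 23.85
tool_pos: [616.2, 4.3, 177.4]
tcp_rot: [179.9, 0.1, 133.9]
ft_force: [-12.2, 0.9, 26.8]
finger_gap: 0.0
```

>>> drive_tool --moves '[[[0, 0, 3], 0], [[0, 0, 7], 0], [[0, 0, 12], 0], [[0, 0, 18], 0], [[0, 0, 25], 0], [[0, 0, 35], 0], [[0, 0, 50], 0], [[0, 0, 70], 0]]'

```text
time: 24.52
tool_pos: [614.3, 4.4, 242.0]
tcp_rot: [-179.8, -0.2, 133.9]
ft_force: [-0.3, -0.1, 0.6]
finger_gap: -0.1
```

>>> drive_tool --moves '[[[0, 0, 15], 0], [[-5, 5, 25], 0], [[-20, 20, 30], 0], [[-40, 41, 30], 0], [[-60, 62, 30], 0], [[-78, 80, 30], 0], [[-87, 89, 30], 0], [[-90, 92, 30], 0]]'

```text
time: 25.18
tool_pos: [524.1, 97.9, 273.3]
tcp_rot: [-180.0, -0.0, 134.0]
ft_force: [-0.1, -0.8, 1.0]
finger_gap: -0.1
```

>>> drive_tool --moves '[[[-8, 10, 0], 0], [[-20, 26, 0], 0], [[-36, 48, 0], 0], [[-52, 70, 0], 0], [[-66, 90, 0], 0], [[-76, 106, 0], 0], [[-80, 114, 0], 0], [[-80, 116, 0], 0]]'

```text
time: 25.85
tool_pos: [445.3, 213.2, 273.3]
tcp_rot: [-180.0, -0.0, 134.0]
ft_force: [0.1, -0.4, 0.3]
finger_gap: 0.0
```

```bash
python3 - <<'E'
from h import *
snap('wrist','w17x');w=snap('wrist','w17'); t=snap('top','t17');s=snap('side','s17');q=r.sense();print(q['time'],q['tool_pos'],q['ft_force'])
cv2.imwrite('pics/w17b.png',cv2.resize(w['pixels'][:,:,::-1],None,fx=1.5,fy=1.5,interpolation=cv2.INTER_CUBIC))
cv2.imwrite('pics/t17b.png',cv2.resize(t['pixels'][60:300,80:400,::-1],None,fx=2.4,fy=2.4,interpolation=cv2.INTER_CUBIC))
cv2.imwrite('pics/s17b.png',cv2.resize(s['pixels'][110:270,110:310,::-1],None,fx=3.6,fy=3.6,interpolation=cv2.INTER_CUBIC))
E
```

```text
26.05 [446.33795525 211.46640353 273.1796258 ] [0.39384874 0.77000163 0.62166791]
```

View pics/w17b.png

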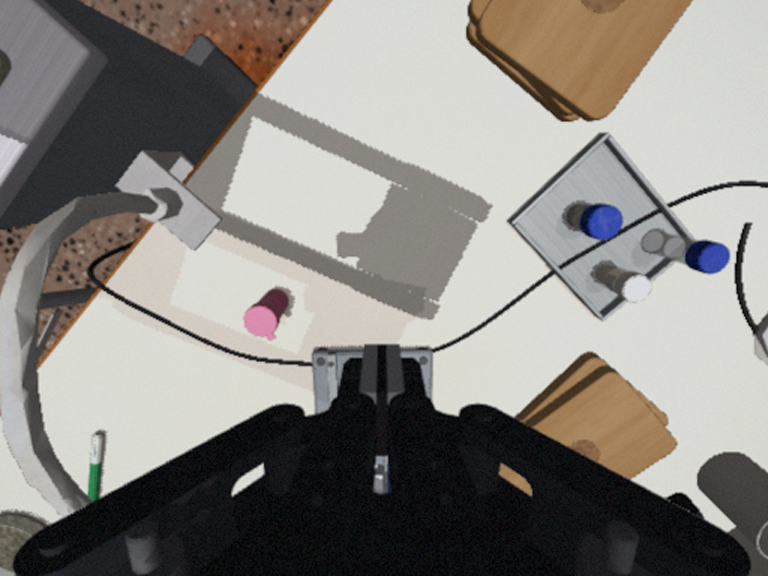

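View pics/t17b.png

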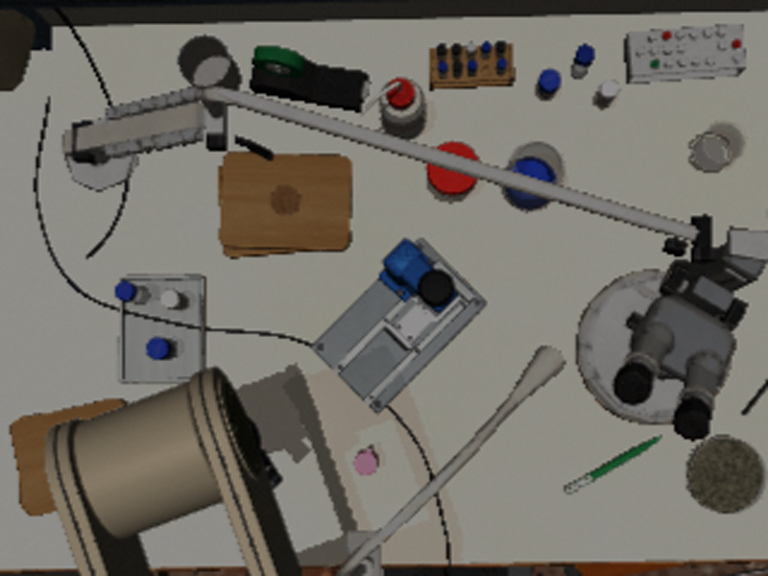

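View pics/s17b.png

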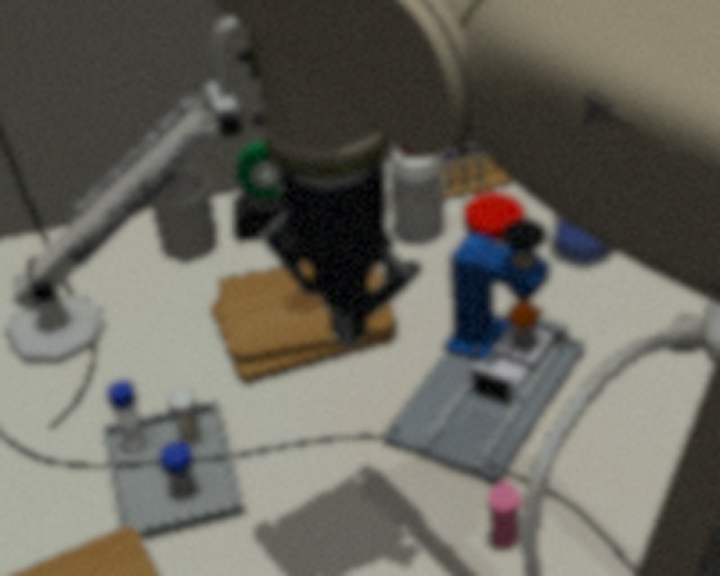

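```bash
python3 - <<'E'
from h import *
for n in ['s14','s17']:
    s=load(n); print(n,mask(s,(5,150,60),(20,255,255),(245,180,280,215),8), mask(s,(0,0,0),(180,255,45),(240,165,270,182),15), mask(s,(0,0,0),(180,255,45),(235,205,260,225),8))
s=load('s17')
for z in (80,74,60,54): print(z,proj(s,[615.5,4.5,z]))
A=[cv2.resize(load(n)['pixels'][165:225,230:275,::-1],None,fx=8,fy=8,interpolation=cv2.INTER_CUBIC) for n in('s14','s17')]
cv2.imwrite('pics/c17.png',np.hstack(A))
E
```

```text
s14 [(array([255.1, 196. ]), [253, 193, 6, 7, 28])] [(array([254.6, 176. ]), [250, 172, 10, 10, 63])] [(array([245.4, 217.3]), [241, 214, 10, 8, 59])]
s17 [(array([255. , 197.2]), [252, 193, 7, 8, 32])] [(array([254.7, 176.4]), [250, 172, 10, 13, 70])] [(array([246.1, 217.4]), [242, 214, 9, 7, 41])]
80 [255.28862174 194.81574987]
74 [255.27753522 196.06426468]
60 [255.25191323 198.94970057]
54 [255.24103673 200.17456354]
```

View pics/c17.png

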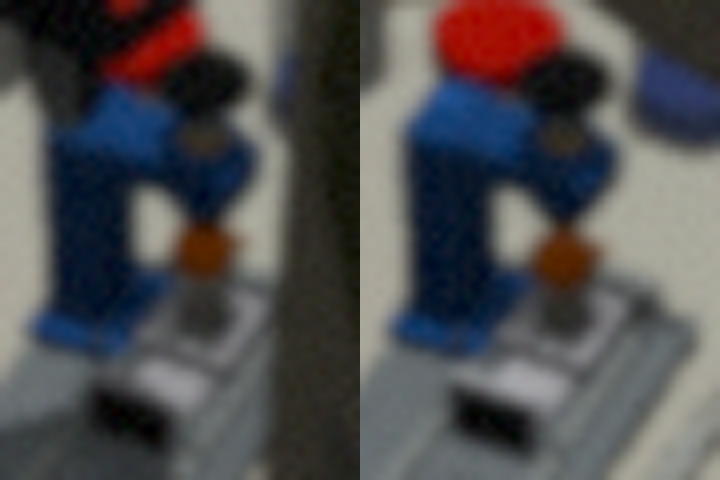

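```bash
python3 -c "
from bench import r
print(r.hand_in())"
```

```text
the job is handed in; nothing more can be done
None
```

The job is finished and handed in at about 26 s of robot time. No check failed.

- **Blue vial:** I gripped it across the slideway and stood it upright in the free half of the tray. The last pictures show it standing there, with the tall and short vials beside it upright.
- **Slide:** I pushed it until it stopped firmly, with about 16 N at the end. The push plate measured 75.0 mm from the plunger axis, against 75.5 mm expected. The tool stopped about 1.3 mm short of where I expected, which is within the calibration error.
- **Press:** I pressed the knob down about 22 mm to a firm stop, with about 27 N vertical force, then let it rise. The side view shows the knob back up. The orange cap's centre dropped 1.2 pixels, which matches about 6 mm of travel. At that resolution this is only a coarse check of the cap, so the firm stop is the stronger evidence.
- **Rest of the bench:** In the last pictures, the neighbouring pink vial, the cup with the red lid and the other objects in view look undisturbed. The arm was clear of everything when I handed in.

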